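# Load a battery pack into a charging dock and clamp it

## Robot

A 6-joint arm with a two-finger parallel gripper is mounted at the origin on the work surface; the furniture and walls round the work are solid. World frame = base frame: x ahead of the robot, y to its left, z up, the work surface at z = 0. Lengths are in mm, angles in degrees, forces in N, time in s.
With the tool pointing down it reaches from about 300 to 850 mm from the base axis. Payload 4.2 kg.
Tool frame: the origin (TCP) lies at the very end of the fingers, on their centre line; the grasp point (between the pads) lies env.pinch_z behind it (env.pinch_z is the distance from the TCP to the grasp point, in mm); z points along the fingers, y is the line along which they close (so a half turn about z gives the same grasp; the last joint's range is limited). The gripper opens to 91 mm and grips with 3 to 60 N. Pads are 32 mm wide; open, the fingers measure 118 mm over their backs; the gripper's body (76 mm by 178 mm) begins 60 mm behind the grasp point.
Start: joints at [-77.292, 18.312, 89.639, -0, 72.044, -1.146], TCP at [137.686, -558.288, 213.976] pointing down, gripper open.
Joint ranges: [-177.97, 177.97], [-48.28, 115.42], [12.27, 149.76], [-77.06, 257.06], [2.81, 150.46], [-146.56, 146.56]. Speed limits (degrees/s): [147.25, 147.25, 180, 180, 180, 180].

## Interface

Orientations are given as [roll, pitch, yaw] about the fixed x, y, z axes, in that order (R = Rz(yaw) Ry(pitch) Rx(roll)).
In Python, from workcell import state, vision, job_done, env gives the robot as it stands.
- The arm moves only by the tool servo_tool, never from a script. Its argument "rows" is a list of rows, each a list of 5 numbers: the shift along the tool's x, y, z scaled (see below), then the turn about the tool's z scaled (see below), then the opening, from 0 (shut) to 1 (fully open). A call has 1 to 20 rows; each row is the pose to reach, as a shift and turn from the pose commanded when the call began, along the tool's axes at that moment; what a row does not reach only later rows make up. The controller multiplies each number of a shift by 200 mm and each number of a turn by 90 degrees. A row lasts 1/12 s, in which the tool goes at most 41.7 mm and 7.16 degrees, less where a joint would pass 70% of its speed; a pose out of reach is approached as far as the arm can. A call with a number of a shift or a turn outside -1 to 1 is refused whole. A call with a gripper value outside its range is refused whole. The fingers move at their own pace and stop on an object; "force" is the grip in N (left out, the last holds). Time passes only in rows, so rows that repeat a pose let the fingers close. It gives the time, the measured TCP pose, the force, the opening and the grip force at its end, in the units of the state.
- state(): the state, without advancing time (a new reading comes with each control period).
- vision.grab_frame(name): name is "scene" or "top" or "wrist"; returns the picture (384x512x3 uint8, red, green, blue); there is no depth.
- vision.camera_info(name): a dict with "vertical_fov" (degrees; the focal length in pixels is half the picture's height over the tangent of half this angle, whatever the lens; pixels are square), "cx", "cy" (the principal point, pixels), "T" (4x4, takes a point from camera to world coordinates). Camera axes: x right, y up, looking along -z (the intrinsics and any distortion apply to the point x, -y, -z); pixel columns grow to the right and rows downward; lengths in mm; the calibration is good to about 2 mm. A picture is of the moment at which its call begins: read the wrist's pose just before it. camera_info takes no time and is no camera call; for the wrist camera it gives the pose at the moment of the call.
- job_done(): hands the job in; it is judged then, once.
The state is a dict: "time_s": time; "qpos": joint angles; "qvel": joint speeds; "effort": joint torques, N m; "ee_pos": TCP position; "ee_rot": TCP orientation; "force": force on the tool from outside, world axes, zero at the start; "torque": the same for the moment, N m; "gripper_width": finger opening in mm; "gripper_force": force on a finger pad.
Only numpy, scipy, OpenCV 4.12 (cv2) and the standard library are available. Lean on these libraries where they do the work, as an engineer would, in place of code of your own. Each camera call takes 0.05 s, during which the arm holds its last target. There are 200 camera calls.

## Task

Put the shorter of the two flat battery packs on charge. Swing the dock's clamp lever fully open, lay the pack flat on the dock's loading deck and let go, then push it along the deck over the raised lip so that it drops flat into the pocket (do not lower it into the pocket from above), and swing the lever fully shut over it. Leave the longer pack, the timer and the screwdriver where they are.

Things in the scene. Friction and masses are not known exactly. Their poses are not given: they have to be found in the camera images.
- dock: Grey plastic charging dock, fixed, 205 x 150 mm. Origin on the worktop below the lip's middle; x points from loading deck to pocket (the way the pack is pushed), y along the lip, z up. All dock sizes here are mm in this frame. The base spans x -98 to 108. The lever's two hinge cheeks stand behind the pocket's back wall: x 64 to 94, y -22.5 to 22.5, top z 57.
- deck (a point): Middle of the flat loading deck (-50, 0, 20). Flat from x -94 to -20, top z 20. Low funnel guides at its sides, top z 29, narrow the free width from y -65/+65 at x -66 to -53/+53 at the lip.
- lip (a point): Middle of the lip's crest (-4, 0, 24). The lip runs along y: a 15 degree ramp from x -20 to a crest x -6.5 to -1, top z 24 (4 above the deck); vertical on the pocket side.
- pocket (a point): Middle of the pocket's floor (28, 0, 12). Pocket x -1 to 57, y -52.8 to 52.8, floor z 12 (8 below the deck); walls round it 10 to 12 mm thick, top z 34, except at the lip. The pack lies lengthwise along y in it, its top then at z 32.
- lever (a joint): Steel L-shaped clamp lever, rad. 0 = fully shut: short arm level over the pocket, its rubber pad 1 mm above a seated pack, handle upright, leaning 0.26 rad from vertical towards the deck. 1.75 = fully open: arm upright, tipped 10 degrees back, handle lying back nearly level along +x. Friction hinge, 0.14 N m; stays where it is left; starts at 0 to 0.25.
- lever_hinge (a point): Point on the lever's hinge axis, at x 78, y 0, z 46 mm in the dock's frame; the axis is along the dock's y, and opening swings the handle from upright towards the dock's +x.
- lever_grip (a point): Centre of the black barrel at the end of the lever's handle, 75 mm from the hinge axis; the barrel lies along the dock's y, 18 mm wide between its flat ends and 18 mm in diameter. The rest of the handle is a bar 10 mm wide along y.
- pack_center (a point): Centre (half-way up) of the shorter battery pack, black, loose, lying flat on the worktop: 50 mm along its x, 100 mm along its y (grey band and brass contact strips near its +y end; either way round will do), 20 mm thick along z; 0.11 to 0.22 kg. It fits the pocket lengthwise along the dock's y.
- long_pack_center (a point): Centre (half-way up) of the longer battery pack, 50 x 135 x 20 mm, long side along its y, otherwise alike; too long for the dock. It must stay where it is.
- carton_top (a point): Middle of the top of a white carton that stands fixed behind the packs: 190 mm along x, 150 mm along y, 170 mm high. Obstacle.
- file_top (a point): Middle of a black magazine file with papers, fixed at the left of the dock, up to 270 mm high, 107 mm thick, 250 mm long; the long side runs nearly along the world y (turned 13 degrees), its right end reaching to about 130 mm right of this point. Obstacle.
- cue_timer: Cream desk timer, 60 x 70 x 25 mm, a bystander; origin under its centre.
- screwdriver: Screwdriver with green handle, 171 mm long, lying down, a bystander.

How it is judged:
By the outcome, as a careful person would: the job done as asked, in the order asked, and still so for the second after the job is handed in, with the robot touching nothing.
It also fails if it takes over 72 s, if anything falls off the work surface, if the arm or the gripper's body presses on something with over 40 N, if the wrist force passes 120 N, or if a joint passes its speed limit or range.

## Working session

There is one attempt and no reset: what is moved stays moved. The work goes in short steps, Python scripts to look and compute and a tool call to move; the robot and the scene stay as the last step left them, time stands still between calls to the robot, and variables do not carry over. Pictures are saved under pics/ and viewed, at most 10 in all, crops included, and the job is handed in when it is done.

Besides the shell and the picture viewer there is one more tool, called after "Request:" by a JSON object that holds its "op" and its "data". servo_tool: Moves the arm, as the interface text tells. Its arguments: {"type":"object","properties":{"rows":{"type":"array"},"force":{"type":"number"}},"required":["rows"]}

```bash
mkdir -p pics; ls; python3 - <<'E'
from workcell import state, vision, env
import cv2,numpy as np
print(state()); print(env.pinch_z)
for n in("scene","top"):
    im=vision.grab_frame(n); cv2.imwrite(f"pics/{n}0.png",im[:,:,::-1])
    c=vision.camera_info(n); print(n,{k:(np.round(v,3).tolist() if k=='T' else v) for k,v in c.items()})
E
```

```text
pics
{'time_s': 0.0, 'qpos': array([-7.72911119e+01,  1.83528473e+01,  8.97085658e+01, -1.78412565e-03,
        7.20415908e+01, -1.14821873e+00]), 'qvel': array([-0.01124191,  0.13529725,  0.1246799 , -0.02591109, -0.07652913,
        0.08919061]), 'effort': array([-1.12627797e-03, -4.12468386e+01, -2.31974852e+01,  7.25046219e-02,
        4.55814740e-02, -1.43739530e-04]), 'ee_pos': array([ 137.56958828, -557.77505064,  213.0935417 ]), 'ee_rot': array([-1.79896983e+02, -3.68208038e-04,  1.38576581e+01]), 'force': array([-0.35575784,  0.42580202, -0.15699367]), 'torque': array([-0.03704026,  0.0095307 , -0.01571527]), 'gripper_force': 0.0, 'gripper_width': 91.45278604951342}
18.8
scene {'vertical_fov': 43.214053117150655, 'cx': 253.79645700332782, 'cy': 191.40485946894535, 'T': [[0.998, -0.021, 0.064, 562.389], [0.064, 0.609, -0.791, -985.995], [-0.022, 0.793, 0.609, 966.087], [0.0, 0.0, 0.0, 1.0]]}
top {'vertical_fov': 51.13794180414505, 'cx': 248.87162772317433, 'cy': 195.23549163018174, 'T': [[-0.02, 0.986, -0.166, 271.417], [-1.0, -0.021, -0.004, 36.361], [-0.007, 0.166, 0.986, 1374.746], [0.0, 0.0, 0.0, 1.0]]}
```

View pics/top0.png

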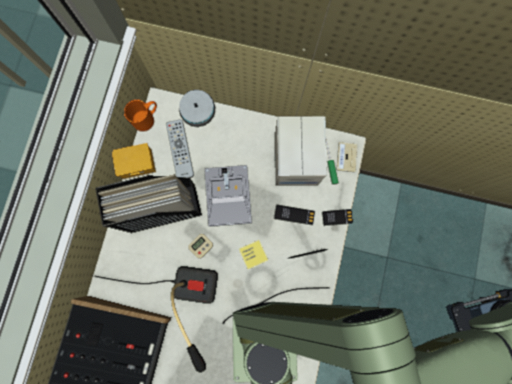

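View pics/scene0.png

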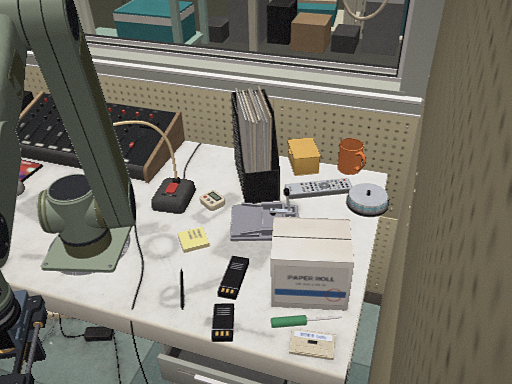

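The top view shows the longer pack at (295,214), the shorter at (338,217), and the dock around (228,195) with its hinge at the far (+x) side and the timer at (201,245). The scene view agrees: the shorter pack is at (223,322).

```bash
cat > h.py <<'E'
import numpy as np,cv2
from workcell import state, vision, env
def cast(n,uv,z,c=None):
    c=c or vision.camera_info(n); f=192/np.tan(np.radians(c['vertical_fov']/2)); T=np.array(c['T'])
    uv=np.atleast_2d(uv).astype(float)
    d=np.c_[(uv[:,0]-c['cx'])/f,-(uv[:,1]-c['cy'])/f,-np.ones(len(uv))]@T[:3,:3].T
    o=T[:3,3]; return o+d*((z-o[2])/d[:,2])[:,None]
def proj(n,P,c=None):
    c=c or vision.camera_info(n); f=192/np.tan(np.radians(c['vertical_fov']/2)); T=np.array(c['T'])
    p=(np.atleast_2d(P)-T[:3,3])@T[:3,:3]
    return np.c_[c['cx']-f*p[:,0]/p[:,2], c['cy']+f*p[:,1]/p[:,2]]
E
python3 - <<'E'
from h import *
im=cv2.imread('pics/top0.png')
g=im.max(2)
m=((g<90)*255).astype(np.uint8)
m=cv2.morphologyEx(m,cv2.MORPH_CLOSE,np.ones((7,7)))
for c in cv2.findContours(m,cv2.RETR_EXTERNAL,cv2.CHAIN_APPROX_NONE)[0]:
    r=cv2.boundingRect(c)
    if 265<r[0]<360 and 195<r[1]<235 and len(c)>20:
        w=cast('top',c[:,0],20)[:,:2].astype(np.float32); print('pack',r,cv2.minAreaRect(w))
cv2.imwrite('pics/c1.png',cv2.resize(im[150:240,175:365],None,fx=4.2,fy=4.2,interpolation=cv2.INTER_CUBIC))
E
```

```text
pack (322, 209, 31, 16) ((419.4147033691406, -255.68887329101562), (48.39271545410156, 99.78099822998047), 2.91721510887146)
pack (274, 205, 41, 20) ((431.0331115722656, -110.13923645019531), (131.75454711914062, 48.43577575683594), 79.2187728881836)
```

View pics/c1.png

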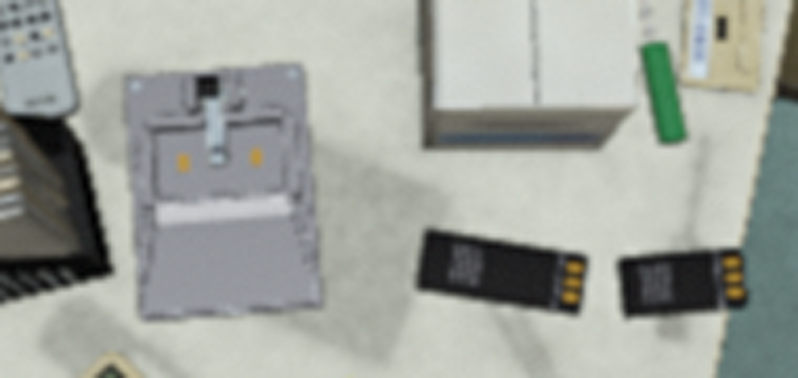

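The crop shows the dock's corners at about (140,318), (322,308), (300,65) and (125,75). The lip band runs (155,212)–(290,200) and the barrel is at (207,85).

```bash
python3 - <<'E'
from h import *
def q(l,z): 
    uv=np.array(l)/4.2+[175,150]; r=cast('top',uv,z); print(np.round(r[:,:2]).tolist()); return r
print('dock base z0'); q([(140,318),(322,308)],0); 
print('back corners z34?'); q([(125,75),(300,65)],34); q([(125,75),(300,65)],20)
print('lip ramp bottom z20/crest z24'); q([(155,222),(292,212)],20); q([(155,205),(290,195)],24)
print('barrel z118'); q([(207,85)],118)
print('file right corner z0, z150'); q([(110,270)],0); q([(110,270)],100)
print('file top px',cast('top',[(190,178),(199,215)],250)[:,:2])
print('carton front edge top z170'); q([(432,106),(636,106)],170); q([(425,148)],0)
print('timer');q([(110,365)],25)
E
```

```text
dock base z0
[[400.0, 183.0], [405.0, 34.0]]
back corners z34?
[[596.0, 191.0], [601.0, 48.0]]
[[599.0, 193.0], [605.0, 48.0]]
lip ramp bottom z20/crest z24
[[476.0, 168.0], [482.0, 57.0]]
[[490.0, 168.0], [495.0, 58.0]]
barrel z118
[[566.0, 118.0]]
file right corner z0, z150
[[440.0, 207.0]]
[[428.0, 195.0]]
file top px [[514.77475225 208.38299693]
 [407.55228617 182.49066975]]
carton front edge top z170
[[535.0, -49.0], [532.0, -198.0]]
[[537.0, -54.0]]
timer
[[361.0, 204.0]]
```

Request:
{"op": "servo_tool", "data": {"rows": [[0.8, -0.875, -0.4, -0.87, 1], [0.8, -0.875, -0.4, -0.87, 1], [0.8, -0.875, -0.4, -0.87, 1], [0.8, -0.875, -0.4, -0.87, 1], [0.8, -0.875, -0.4, -0.87, 1], [0.8, -0.875, -0.4, -0.87, 1], [0.8, -0.875, -0.4, -0.87, 1], [0.8, -0.875, -0.4, -0.87, 1], [0.8, -0.875, -0.4, -0.87, 1], [0.8, -0.875, -0.4, -0.87, 1], [0.8, -0.875, -0.4, -0.87, 1], [0.8, -0.875, -0.4, -0.87, 1]]}}

```text
time_s: 1.1
ee_pos: [251.0, -349.8, 293.7]
ee_rot: [-180.0, -0.0, 92.3]
force: [-0.2, 0.2, -0.9]
gripper_width: 91.0
gripper_force: 0.0
```

```bash
cat >> h.py <<'E'
def shift(x,y,z):
    s=state(); yaw=np.radians(s['ee_rot'][2]); d=np.array([x,y,z])-s['ee_pos']
    c,n=np.cos(yaw),np.sin(yaw)
    return np.round(np.array([c*d[0]+n*d[1], n*d[0]-c*d[1], -d[2]])/200,3)
E
python3 - <<'E'
from h import *
c=vision.camera_info('wrist');print(np.round(c['T'],3),c['vertical_fov'],c['cx'],c['cy'])
print(shift(400,-150,300))
E
```

```text
[[ 9.99000e-01 -3.90000e-02 -9.00000e-03  2.48967e+02]
 [ 4.00000e-02  9.70000e-01  2.40000e-01 -2.82830e+02]
 [-1.00000e-03 -2.40000e-01  9.71000e-01  4.65177e+02]
 [ 0.00000e+00  0.00000e+00  0.00000e+00  1.00000e+00]] 66.80083547563497 254.1500868909915 195.30876598247073
[ 0.969  0.784 -0.032]
```

Request:
{"op": "servo_tool", "data": {"rows": [[0.97, 0.78, -0.03, 0, 1], [0.97, 0.78, -0.03, 0, 1], [0.97, 0.78, -0.03, 0, 1], [0.97, 0.78, -0.03, 0, 1], [0.97, 0.78, -0.03, 0, 1], [0.97, 0.78, -0.03, 0, 1], [0.97, 0.78, -0.03, 0, 1], [0.97, 0.78, -0.03, 0, 1]]}}

```text
time_s: 1.77
ee_pos: [400.4, -148.8, 299.6]
ee_rot: [-179.9, 0.0, 92.3]
force: [-0.8, -0.0, -0.6]
gripper_width: 91.3
gripper_force: 0.0
```

```bash
python3 - <<'E'
from h import *
c=vision.camera_info('wrist'); im=vision.grab_frame('wrist')[:,:,::-1].copy(); cv2.imwrite('pics/w1.png',im)
g=im.max(2); m=((g<80)*255).astype(np.uint8); m=cv2.morphologyEx(m,cv2.MORPH_CLOSE,np.ones((15,15)))
for k in cv2.findContours(m,cv2.RETR_EXTERNAL,cv2.CHAIN_APPROX_NONE)[0]:
    if len(k)>60: print(cv2.boundingRect(k),cv2.minAreaRect(cast('wrist',k[:,0],20,c)[:,:2].astype(np.float32)))
print(state()['ee_pos'],shift(480,40,310))
E
```

```text
(0, 197, 512, 187) ((411.1513977050781, -378.5693359375), (970.9119262695312, 364.4823303222656), 2.3739514350891113)
(344, 152, 21, 35) ((557.625732421875, -145.3760986328125), (56.5070915222168, 25.653593063354492), 83.32024383544922)
(183, 127, 18, 78) ((303.1253356933594, -151.6669921875), (6.302845001220703, 122.2808837890625), 11.534551620483398)
(252, 98, 50, 91) ((431.5997314453125, -112.66670227050781), (131.10226440429688, 47.05344009399414), 79.13451385498047)
(327, 26, 47, 5) ((526.2825317382812, 51.719207763671875), (64.3982162475586, 5.029970645904541), 1.0903652906417847)
(0, 14, 28, 86) ((49.68061828613281, -8.854267120361328), (114.76200103759766, 38.074188232421875), 80.40180206298828)
(49, 0, 76, 202) ((144.37664794921875, -72.01118469238281), (77.81908416748047, 292.7992858886719), 11.336967468261719)
[ 399.6664975  -149.94829396  299.6169121 ] [ 0.934  0.437 -0.052]
```

View pics/w1.png

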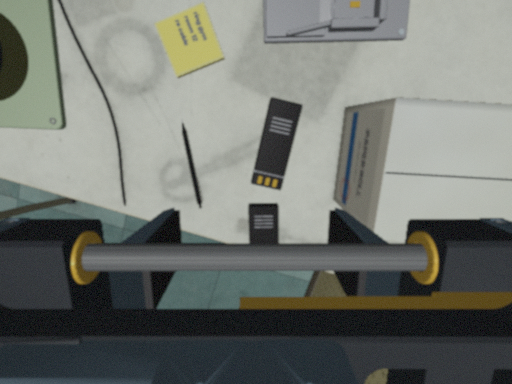

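The wrist view shows the long pack at (276,143), the short pack partly hidden at (263,222), and the dock at the top edge. The pack positions agree with the top view to 2–3 mm.

Request:
{"op": "servo_tool", "data": {"rows": [[0.93, 0.44, -0.05, 0, 0], [0.93, 0.44, -0.05, 0, 0], [0.93, 0.44, -0.05, 0, 0], [0.93, 0.44, -0.05, 0, 0], [0.93, 0.44, -0.05, 0, 0], [0.93, 0.44, -0.05, 0, 0], [0.93, 0.44, -0.05, 0, 0]]}}

```text
time_s: 2.4
ee_pos: [480.8, 38.4, 309.5]
ee_rot: [-179.9, 0.1, 92.1]
force: [0.3, -1.0, 0.6]
gripper_width: 47.5
gripper_force: 0.0
```

```bash
python3 - <<'E'
from h import *
c=vision.camera_info('wrist'); im=vision.grab_frame('wrist')[:,:,::-1].copy(); cv2.imwrite('pics/w2.png',im)
print(state()['ee_pos'])
import pickle; pickle.dump(c,open('w2.pkl','wb'))
cv2.imwrite('pics/w2c.png',cv2.resize(im[0:220,120:400],None,fx=2.7,fy=2.7,interpolation=cv2.INTER_CUBIC))
E
```

```text
[480.35655538  37.4393726  309.5391518 ]
```

View pics/w2c.png

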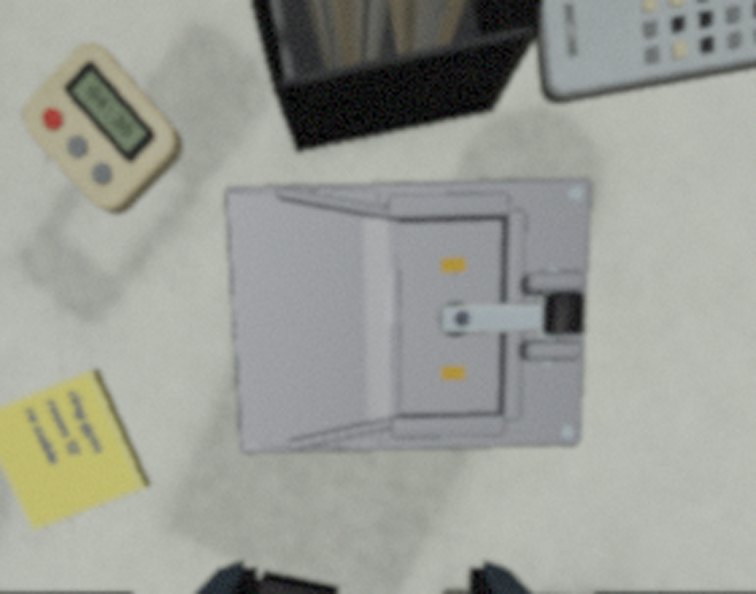

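The crop shows the deck's front corners at (226,188) and (244,452), the pocket's lip edge at x≈398, its back wall at x≈505, and the barrel at (563,312).

```bash
python3 - <<'E'
from h import *
import pickle; c=pickle.load(open('w2.pkl','rb'))
q=lambda l,z: cast('wrist',np.array(l)/2.7+[120,0],z,c)[:,:2]
f=q([(226,188),(244,452)],20); b=q([(592,180),(578,445)],20); l=q([(396,220),(399,415)],24);fl=q([(507,215),(503,413)],34); fi=q([(397,222),(400,415)],12)
br=q([(563,312)],110); con=q([(453,265),(453,374)],12); fe=q([(298,150),(492,107)],0)
for n,v in zip('front back lip wall floor barrel contacts file'.split(),(f,b,l,fl,fi,br,con,fe)): print(n,np.round(v,1).tolist(), 'yaw',np.round(np.degrees(np.arctan2(-(v[0]-v[-1])[0],(v[0]-v[-1])[1])),1), np.round(v.mean(0),1))
E
```

```text
front [[401.2, 178.8], [411.1, 34.1]] yaw 3.9 [406.2 106.4]
back [[600.2, 190.2], [607.6, 45.5]] yaw 2.9 [603.9 117.9]
lip [[494.5, 165.3], [501.3, 59.6]] yaw 3.7 [497.9 112.4]
wall [[553.2, 168.7], [559.5, 63.9]] yaw 3.4 [556.3 116.3]
floor [[495.5, 165.8], [502.5, 58.4]] yaw 3.7 [499.  112.1]
barrel [[569.4, 117.6]] yaw -0.0 [569.4 117.6]
contacts [[528.4, 144.1], [532.3, 83.4]] yaw 3.7 [530.4 113.8]
file [[438.4, 203.4], [545.9, 229.4]] yaw 103.6 [492.2 216.4]
```

Request:
{"op": "servo_tool", "data": {"rows": [[0.375, 0.3, 0.2, -0.015, 0], [0.375, 0.3, 0.2, -0.015, 0], [0.375, 0.3, 0.2, -0.015, 0], [0.375, 0.3, 0.4, -0.015, 0], [0.375, 0.3, 0.6, -0.015, 0], [0.375, 0.3, 0.8, -0.015, 0], [0.375, 0.3, 0.95, -0.015, 0], [0.375, 0.3, 1, -0.015, 0], [0.375, 0.3, 1, -0.015, 0], [0.375, 0.3, 1, -0.015, 0]]}}

```text
time_s: 3.28
ee_pos: [538.7, 114.6, 111.1]
ee_rot: [179.9, 0.0, 93.4]
force: [-0.2, 0.6, -0.1]
gripper_width: 0.6
gripper_force: 0.0
```

Request:
{"op": "servo_tool", "data": {"rows": [[0, 0.05, 0, 0, 0], [0, 0.1, 0, 0, 0], [0, 0.15, 0.005, 0, 0], [0, 0.2, 0.01, 0, 0], [0, 0.235, 0.017, 0, 0], [0, 0.27, 0.025, 0, 0], [0, 0.31, 0.055, 0, 0], [0, 0.35, 0.085, 0, 0], [0, 0.38, 0.12, 0, 0], [0, 0.41, 0.16, 0, 0], [0, 0.41, 0.11, 0, 0], [0, 0.41, 0.05, 0, 0], [0, 0.48, 0.05, 0, 0], [0, 0.55, 0.05, 0, 0], [0, 0.56, 0.1, 0, 0], [0, 0.565, 0.15, 0, 0], [0, 0.57, 0.2, 0, 0], [0, 0.57, 0.24, 0, 0], [0, 0.57, 0.26, 0, 0], [0, 0.57, 0.265, 0, 0]]}}

```text
time_s: 4.95
ee_pos: [657.8, 123.6, 60.7]
ee_rot: [179.1, -0.0, 93.5]
force: [7.5, -0.7, 15.5]
gripper_width: 0.7
gripper_force: 7.8
```

Request:
{"op": "servo_tool", "data": {"rows": [[0, 0, -0.2, 0, 0], [0, 0, -0.4, 0, 0], [0, 0, -0.6, 0, 0], [0, 0, -0.8, 0, 0], [0, 0, -0.95, 0, 0], [-0.2, -0.2, -0.95, 0, 1], [-0.4, -0.4, -0.95, 0, 1], [-0.6, -0.6, -0.95, 0, 1], [-0.8, -0.8, -0.95, 0, 1], [-1, -1, -0.95, 0, 1], [-1, -1, -0.95, 0, 1], [-1, -1, -0.95, 0, 1], [-1, -1, -0.95, 0, 1]]}}

```text
time_s: 6.03
ee_pos: [458.7, -91.7, 245.9]
ee_rot: [-179.7, 0.1, 93.3]
force: [0.0, 0.2, -0.7]
gripper_width: 50.8
gripper_force: 0.0
```

```bash
python3 - <<'E'
from h import *
print(state()['ee_pos'],shift(419.4,-255.7,90))
im=vision.grab_frame('top')[:,:,::-1]
cv2.imwrite('pics/t2.png',cv2.resize(im[150:240,175:365],None,fx=4.2,fy=4.2,interpolation=cv2.INTER_CUBIC))
E
```

```text
[458.7327511  -91.68242105 245.8883977 ] [-0.808 -0.243  0.779]
```

View pics/t2.png

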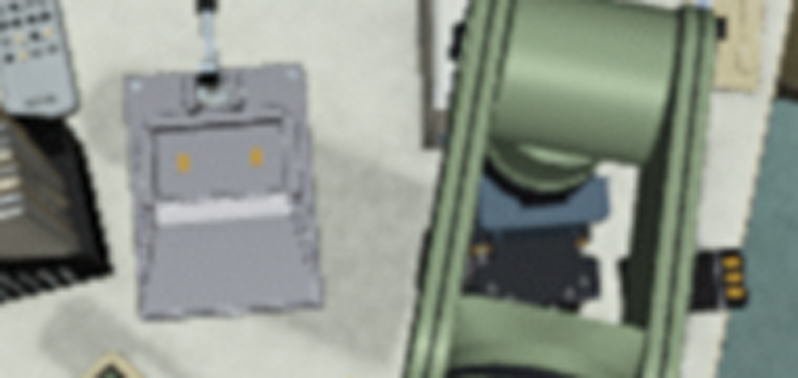

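The lever is lying back, with the barrel at crop (205,4). The dock is clear and the pack is unmoved.

Request:
{"op": "servo_tool", "data": {"rows": [[-0.2, -0.06, 0, 0, 1], [-0.4, -0.12, 0, 0, 1], [-0.6, -0.18, 0.1, 0, 1], [-0.81, -0.243, 0.3, 0, 1], [-0.81, -0.243, 0.5, 0, 1], [-0.81, -0.243, 0.7, 0, 1], [-0.81, -0.243, 0.85, 0, 1], [-0.81, -0.243, 0.95, 0, 1], [-0.81, -0.243, 0.95, 0, 1], [-0.81, -0.243, 0.95, 0, 1]]}}

```text
time_s: 6.92
ee_pos: [425.4, -252.5, 55.8]
ee_rot: [-179.8, -0.1, 93.5]
force: [0.3, -0.4, 0.4]
gripper_width: 91.3
gripper_force: 0.0
```

Request:
{"op": "servo_tool", "data": {"rows": [[-0.015, -0.03, 0.1, 0, 1], [-0.015, -0.03, 0.2, 0, 1], [-0.015, -0.03, 0.25, 0, 1], [-0.015, -0.03, 0.26, 0, 1], [-0.015, -0.03, 0.26, 0, 1], [-0.015, -0.03, 0.26, 0, 0], [-0.015, -0.03, 0.26, 0, 0], [-0.015, -0.03, 0.26, 0, 0], [-0.015, -0.03, 0.26, 0, 0], [-0.015, -0.03, 0.26, 0, 0], [-0.015, -0.03, 0.26, 0, 0], [-0.015, -0.03, 0.26, 0, 0]], "force": 25}}

```text
time_s: 7.92
ee_pos: [419.8, -256.9, 5.1]
ee_rot: [180.0, 0.0, 93.5]
force: [-0.6, 0.5, 1.1]
gripper_width: 50.0
gripper_force: 25.0
```

Request:
{"op": "servo_tool", "data": {"rows": [[0, 0, -0.1, 0, 0], [0, 0, -0.25, 0, 0], [0, 0, -0.4, 0, 0], [0.1, 0.01, -0.5, 0, 0], [0.25, 0.03, -0.5, 0, 0], [0.4, 0.05, -0.5, 0, 0], [0.55, 0.07, -0.5, 0, 0], [0.7, 0.085, -0.5, 0, 0], [0.85, 0.1, -0.5, 0, 0], [0.95, 0.11, -0.5, 0, 0], [0.95, 0.11, -0.5, 0, 0], [0.95, 0.11, -0.5, 0, 0]]}}

```text
time_s: 8.92
ee_pos: [429.9, -65.2, 104.8]
ee_rot: [-180.0, 0.0, 93.6]
force: [0.2, 0.7, -1.4]
gripper_width: 50.0
gripper_force: 25.0
```

Request:
{"op": "servo_tool", "data": {"rows": [[0.1, 0.01, 0, 0, 0], [0.25, 0.03, 0, 0, 0], [0.4, 0.05, 0, 0, 0], [0.55, 0.07, 0, 0, 0], [0.7, 0.085, 0, 0, 0], [0.8, 0.1, 0, 0, 0], [0.87, 0.11, 0, 0, 0], [0.87, 0.11, 0, 0, 0], [0.87, 0.11, 0, 0, 0], [0.87, 0.11, 0, 0, 0]]}}

```text
time_s: 9.75
ee_pos: [441.4, 107.9, 104.7]
ee_rot: [-180.0, 0.0, 93.5]
force: [-0.3, 0.6, -0.3]
gripper_width: 49.2
gripper_force: 25.0
```

```bash
python3 - <<'E'
from h import *
s=state();print(s['ee_pos'],s['ee_rot'],s['gripper_width'],shift(441.6,109.1,40))
im=vision.grab_frame('wrist')[:,:,::-1]
cv2.imwrite('pics/w3.png',im)
E
```

```text
[441.41050927 107.91525477 104.693857  ] [-1.79960959e+02  4.49178885e-02  9.34519875e+01] 49.207137286236744 [0.006 0.001 0.323]
```

View pics/w3.png

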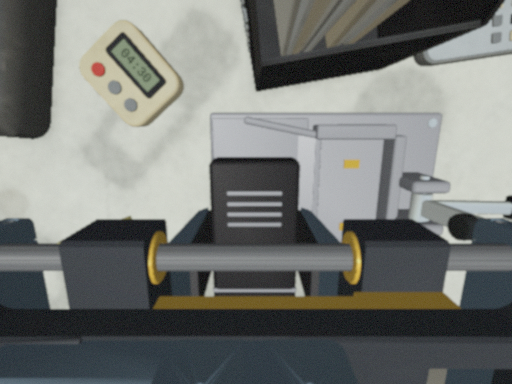

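The wrist view shows the pack squarely gripped over the deck, its far edge at row 158 from column 210 to 299. The lever is open.

```bash
python3 - <<'E'
from h import *
p=cast('wrist',[(211,165),(299,165),(254,158)],119.7)[:,:2]; d=p-[499.5,112.5]; a=np.radians(3.4)
print(np.round(np.c_[d@[np.cos(a),np.sin(a)], d@[-np.sin(a),np.cos(a)]],1))
E
```

```text
[[-81.1  43.9]
 [-33.6  43.9]
 [-57.9  47.7]]
```

Request:
{"op": "servo_tool", "data": {"rows": [[0.014, 0, 0.1, 0, 0], [0.014, 0, 0.2, 0, 0], [0.014, 0, 0.3, 0, 0], [0.014, 0, 0.36, 0, 0], [0.014, 0, 0.385, 0, 0], [0.014, 0, 0.396, 0, 0], [0.014, 0, 0.4, 0, 0], [0.014, 0, 0.4, 0, 0]]}}

```text
time_s: 10.47
ee_pos: [442.0, 111.7, 25.5]
ee_rot: [179.9, -0.0, 93.5]
force: [-0.9, -0.1, -0.8]
gripper_width: 50.1
gripper_force: 25.0
```

Request:
{"op": "servo_tool", "data": {"rows": [[0, 0, 0.004, 0, 0], [0, 0, 0.005, 0, 0], [0, 0, 0.005, 0, 0.68], [0, 0, 0.005, 0, 0.68], [0, 0, 0.005, 0, 0.68], [0, 0, 0.005, 0, 0.68], [0, 0, -0.1, 0, 0.68], [0, 0, -0.25, 0, 0.68], [0, 0, -0.3, 0, 0], [0, -0.15, -0.3, 0, 0], [0, -0.25, -0.3, 0, 0], [0, -0.25, -0.3, 0, 0], [0, -0.25, -0.3, 0, 0], [0, -0.25, -0.15, 0, 0], [0, -0.25, -0.02, 0, 0], [0, -0.25, -0.015, 0, 0], [0, -0.25, -0.015, 0, 0]]}}

```text
time_s: 11.88
ee_pos: [391.4, 108.8, 27.2]
ee_rot: [-179.9, 0.0, 93.5]
force: [0.2, -0.1, -0.2]
gripper_width: 5.0
gripper_force: 0.0
```

```bash
python3 - <<'E'
from h import *
s=state();print(s['ee_pos'],s['force'],s['gripper_width'])
im=vision.grab_frame('wrist')[:,:,::-1]
cv2.imwrite('pics/w4.png',im)
E
```

```text
[391.41883648 108.78466008  27.20200891] [ 0.21274321 -0.1454606  -0.22688922] 5.022294219414493
```

View pics/w4.png

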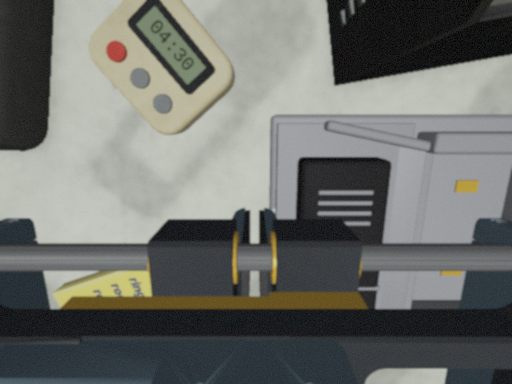

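The pack lies flat on the deck at about (345,215), free of the fingers, which are behind it.

Request:
{"op": "servo_tool", "data": {"rows": [[-0.008, 0.04, -0.005, 0, 0], [-0.008, 0.08, -0.005, 0, 0], [-0.008, 0.11, -0.005, 0, 0], [-0.008, 0.14, -0.005, 0, 0], [-0.008, 0.17, -0.005, 0, 0], [-0.008, 0.2, -0.005, 0, 0], [-0.008, 0.23, -0.005, 0, 0], [-0.008, 0.26, -0.005, 0, 0], [-0.008, 0.29, -0.005, 0, 0], [-0.008, 0.32, -0.005, 0, 0], [-0.008, 0.345, -0.005, 0, 0], [-0.008, 0.37, -0.005, 0, 0], [-0.008, 0.395, -0.005, 0, 0], [-0.008, 0.42, -0.005, 0, 0], [-0.008, 0.42, -0.005, 0, 0]]}}

```text
time_s: 13.18
ee_pos: [464.0, 111.4, 27.9]
ee_rot: [-178.5, 0.1, 93.4]
force: [-25.1, 2.3, 20.7]
gripper_width: 0.8
gripper_force: 13.3
```

```bash
python3 - <<'E'
from h import *
s=state();print(s['ee_pos'],s['force'],s['gripper_width'])
im=vision.grab_frame('wrist')[:,:,::-1]
cv2.imwrite('pics/w5.png',im)
E
```

```text
[464.03865149 111.37277475  27.87808868] [-25.07328259   2.3191173   20.72167524] 0.7885214295741428
```

View pics/w5.png

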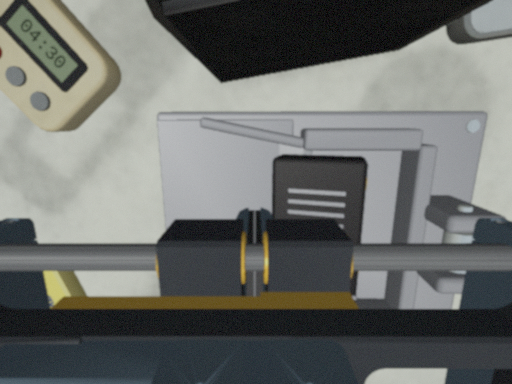

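The pack is part-way over the lip, its near edge at columns 273–366. The 25 N push with 20 N upward means the finger's friction is holding the tail down, so I'll back off and push again while rising.

Request:
{"op": "servo_tool", "data": {"rows": [[0, -0.06, 0, 0, 0], [0, -0.1, 0, 0, 0], [0, -0.1, 0, 0, 0], [0, -0.1, 0, 0, 0]]}}

```text
time_s: 13.57
ee_pos: [456.8, 111.4, 29.2]
ee_rot: [179.8, -0.0, 93.5]
force: [0.7, -0.6, 0.0]
gripper_width: 0.6
gripper_force: 0.0
```

```bash
python3 - <<'E'
from h import *
s=state();print(s['ee_pos'],s['force'],s['gripper_width'])
im=vision.grab_frame('wrist')[:,:,::-1]
cv2.imwrite('pics/w6.png',im)
im5=cv2.imread('pics/w5.png')
c=vision.camera_info('wrist')
for z in (38,44): print(z,np.round(cast('wrist',[(275,165),(366,165)],z,c)[:,:2]-[499.5,112.5],1).tolist())
m=(im.max(2)<70)
print([np.flatnonzero(m[r,200:420])[[0,-1]]+200 for r in (165,185,205)])
m=(im5.max(2)<70)
print([np.flatnonzero(m[r,200:420])[[0,-1]]+200 for r in (165,185,205)])
E
```

```text
[456.79968294 111.36645626  29.21048318] [ 0.74642943 -0.57602712  0.04557457] 0.5514625426660242
38 [[-33.0, 43.7], [18.0, 46.8]]
44 [[-33.5, 44.6], [15.7, 47.5]]
[array([298, 381]), array([297, 379]), array([297, 377])]
[array([273, 366]), array([273, 364]), array([273, 362])]
```

Request:
{"op": "servo_tool", "data": {"rows": [[0, 0.03, 0, 0, 0], [0, 0.055, 0, 0, 0], [0, 0.075, 0, 0, 0], [0, 0.09, 0, 0, 0], [0, 0.105, 0, 0, 0], [0, 0.105, 0, 0, 0]]}}

```text
time_s: 14.12
ee_pos: [477.2, 112.5, 28.8]
ee_rot: [180.0, 0.0, 93.5]
force: [0.0, -0.4, -0.6]
gripper_width: 0.7
gripper_force: 0.0
```

```bash
cat > e.py <<'E'
from h import *
s=state();d=s['ee_pos'][:2]-[499.5,112.5];print(s['time_s'],'dock',d@[.998,.059],d@[-.059,.998],s['ee_pos'][2],s['force'])
c=vision.camera_info('wrist');im=vision.grab_frame('wrist');cv2.imwrite('pics/w%d.png'%(s['time_s']*100),im[:,:,::-1]); m=im.max(2)<70
for r in (165,185,205):
    e=np.flatnonzero(m[r,200:420])[[0,-1]]+200
    w=cast('wrist',[(e[0],r),(e[1],r)],32,c)[:,:2]-[499.5,112.5]; print(e,np.round(w@[.998,.059],1))
E
python3 e.py
```

```text
14.1167 dock -22.285111552143302 1.3235504806656924 28.825645074483724 [ 0.02563067 -0.43006541 -0.6070787 ]
[271 356] [-12.2  37.2]
[271 354] [-12.  37.]
[270 352] [-12.4  36.8]
```

Request:
{"op": "servo_tool", "data": {"rows": [[0, 0.02, 0, 0, 0], [0, 0.035, 0, 0, 0], [0, 0.05, 0, 0, 0], [0, 0.06, 0, 0, 0], [0, 0.07, 0, 0, 0], [0, 0.07, 0, 0, 0]]}}

```text
time_s: 14.67
ee_pos: [490.9, 113.4, 29.0]
ee_rot: [180.0, 0.0, 93.5]
force: [-0.4, 0.3, 0.3]
gripper_width: 0.5
gripper_force: 0.0
```

```bash
python3 e.py
```

```text
14.6667 dock -8.534944940021342 1.3880316473955299 28.98040739360267 [-0.36837377  0.2758422   0.34549319]
[269 356] [ 0.4 51. ]
[268 354] [ 0.  50.8]
[268 352] [ 0.2 50.7]
```

Request:
{"op": "servo_tool", "data": {"rows": [[0, 0.01, 0, 0, 0], [0, 0.018, 0, 0, 0], [0, 0.018, 0, 0, 0], [0, 0.018, 0, 0, 0]]}}

```text
time_s: 15.05
ee_pos: [493.9, 113.5, 28.9]
ee_rot: [-180.0, 0.0, 93.5]
force: [-0.0, 0.5, -0.4]
gripper_width: 0.8
gripper_force: 0.3
```

```bash
python3 e.py
```

```text
15.05 dock -5.572403406389809 1.36605464424683 28.860081815417807 [-0.02974696  0.50603494 -0.42568692]
[268 355] [ 2.8 53.3]
[268 353] [ 3.  53.1]
[268 352] [ 3.1 53.6]
```

Request:
{"op": "servo_tool", "data": {"rows": [[0, -0.03, 0, 0, 0], [0, -0.05, -0.1, 0, 0], [0, -0.05, -0.25, 0, 0], [0, -0.05, -0.4, 0, 0], [-0.1, -0.05, -0.6, 0, 0], [-0.2, -0.05, -0.8, 0, 0], [-0.35, -0.05, -1, 0, 0], [-0.4, -0.05, -1, 0, 0], [-0.4, -0.05, -1, 0, 0], [-0.4, -0.05, -1, 0, 0]]}}

```text
time_s: 15.93
ee_pos: [488.6, 32.8, 229.3]
ee_rot: [179.9, -0.0, 93.4]
force: [-0.1, 0.3, -0.7]
gripper_width: 0.4
gripper_force: 0.0
```

```bash
python3 - <<'E'
from h import *
s=state();print(s['ee_pos'],s['force'])
c=vision.camera_info('wrist');im=vision.grab_frame('wrist');cv2.imwrite('pics/fin.png',im[:,:,::-1])
m=((im.max(2)<75)*255).astype(np.uint8); m=cv2.morphologyEx(m,cv2.MORPH_CLOSE,np.ones((9,9)))
for k in cv2.findContours(m,cv2.RETR_EXTERNAL,cv2.CHAIN_APPROX_NONE)[0]:
    if len(k)>25:
        w=cast('wrist',k[:,0],32,c)[:,:2]-[499.5,112.5]; w=np.c_[w@[.998,.059],w@[-.059,.998]].astype(np.float32)
        print(cv2.boundingRect(k),cv2.minAreaRect(w))
E
```

```text
[488.57906341  32.78542961 229.26099203] [-0.05044276  0.26553616 -0.71347239]
(116, 270, 11, 27) ((-202.64199829101562, -230.7758026123047), (6.615257263183594, 41.73604202270508), 8.05601692199707)
(0, 270, 512, 114) ((-11.28753662109375, -306.84765625), (193.11590576171875, 790.8473510742188), 89.95305633544922)
(0, 173, 512, 124) ((-12.948883056640625, -183.74578857421875), (158.64247131347656, 695.6515502929688), 84.71360778808594)
(392, 105, 16, 14) ((162.65771484375, 1.8576288223266602), (17.77944564819336, 15.23008918762207), 0.004571879748255014)
(340, 101, 15, 19) ((98.02230834960938, 3.406552791595459), (20.67159080505371, 17.144804000854492), 82.84117889404297)
(267, 67, 48, 87) ((27.792491912841797, 1.9231834411621094), (55.39799118041992, 100.59578704833984), 0.012082412838935852)
(477, 0, 35, 95) ((262.4013366699219, 68.67024993896484), (36.79911804199219, 106.28520965576172), 15.32160758972168)
(332, 0, 105, 16) ((130.2841339111328, 114.38886260986328), (116.42019653320312, 14.992128372192383), 0.021107355132699013)
(208, 0, 111, 35) ((-5.1133575439453125, 104.60758972167969), (123.15116119384766, 34.45492172241211), 0.02110615000128746)
(115, 0, 40, 37) ((-149.45162963867188, 109.0936050415039), (21.64009666442871, 46.80063247680664), 40.44879150390625)
(0, 0, 77, 71) ((-262.995361328125, 91.83778381347656), (78.92989349365234, 83.07965087890625), 77.91448211669922)
```

View pics/fin.png

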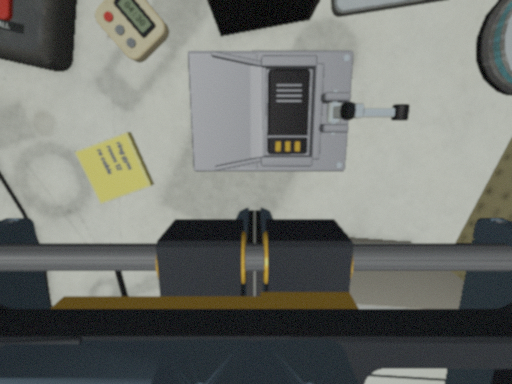

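The pack lies flat in the pocket at (290,110) and the barrel of the open lever is at (400,112).

Request:
{"op": "servo_tool", "data": {"rows": [[0.1, 0.15, 0, 0.08, 0.6], [0.2, 0.3, 0, 0.16, 0.6], [0.3, 0.45, 0, 0.24, 0.6], [0.4, 0.6, 0, 0.32, 0.6], [0.4, 0.75, 0, 0.4, 0.6], [0.4, 0.845, 0, 0.48, 0.6], [0.4, 0.845, 0, 0.56, 0.6], [0.4, 0.845, 0, 0.64, 0.6], [0.4, 0.845, 0, 0.72, 0.6], [0.4, 0.845, 0, 0.8, 0.6], [0.4, 0.845, 0.1, 0.88, 0.6], [0.4, 0.845, 0.25, 0.96, 0.6], [0.4, 0.845, 0.4, 1, 0.6], [0.4, 0.845, 0.5, 1, 0.6], [0.4, 0.845, 0.5, 1, 0.6]]}}

```text
time_s: 17.23
ee_pos: [647.6, 124.0, 121.3]
ee_rot: [179.9, 0.8, 3.6]
force: [-0.7, 0.6, -1.1]
gripper_width: 54.7
gripper_force: 0.0
```

```bash
python3 - <<'E'
from h import *
s=state();print(s['ee_pos'],s['ee_rot'],shift(652.5,122.5,36))
E
```

```text
[647.60511171 123.99401119 121.26353895] [179.92955331   0.84123695   3.58796734] [0.024 0.009 0.426]
```

Request:
{"op": "servo_tool", "data": {"rows": [[0.02, 0.008, 0.1, 0, 0.6], [0.02, 0.008, 0.22, 0, 0.6], [0.02, 0.008, 0.33, 0, 0.6], [0.02, 0.008, 0.4, 0, 0.6], [0.02, 0.008, 0.43, 0, 0.6], [0.02, 0.008, 0.43, 0, 0.6], [0.02, 0.008, 0.43, 0, 0], [0.02, 0.008, 0.43, 0, 0], [0.02, 0.008, 0.43, 0, 0], [0.02, 0.008, 0.43, 0, 0], [0.02, 0.008, 0.43, 0, 0], [0.02, 0.008, 0.43, 0, 0]], "force": 12}}

```text
time_s: 18.23
ee_pos: [656.9, 122.6, 43.5]
ee_rot: [-179.9, -0.1, 3.4]
force: [-0.9, 10.0, 0.7]
gripper_width: 17.4
gripper_force: 12.4
```

Request:
{"op": "servo_tool", "data": {"rows": [[0, 0, 0, 0, 0.5], [0, 0, 0, 0, 0.5], [0, 0, 0, 0, 0.5], [-0.018, -0.008, 0.02, 0, 0.5], [-0.018, -0.008, 0.045, 0, 0.5], [-0.018, -0.008, 0.045, 0, 0.5], [-0.018, -0.008, 0.045, 0, 0], [-0.018, -0.008, 0.045, 0, 0], [-0.018, -0.008, 0.045, 0, 0], [-0.018, -0.008, 0.045, 0, 0], [-0.018, -0.008, 0.045, 0, 0], [-0.018, -0.008, 0.045, 0, 0]], "force": 20}}

```text
time_s: 19.23
ee_pos: [653.2, 122.7, 34.1]
ee_rot: [179.9, -0.0, 3.5]
force: [0.5, -2.0, 0.3]
gripper_width: 17.9
gripper_force: 20.0
```

Request:
{"op": "servo_tool", "data": {"rows": [[-0.01, 0, -0.05, 0, 0], [-0.022, 0, -0.098, 0, 0], [-0.042, 0, -0.143, 0, 0], [-0.067, 0, -0.185, 0, 0], [-0.098, 0, -0.223, 0, 0], [-0.133, 0, -0.257, 0, 0], [-0.173, 0, -0.287, 0, 0], [-0.216, 0, -0.31, 0, 0], [-0.262, 0, -0.328, 0, 0], [-0.309, 0, -0.34, 0, 0], [-0.34, 0, -0.344, 0, 0], [-0.34, 0, -0.344, 0, 0]]}}

```text
time_s: 20.23
ee_pos: [584.8, 118.6, 104.9]
ee_rot: [179.9, -0.2, 3.5]
force: [2.1, -4.7, 2.4]
gripper_width: 17.9
gripper_force: 20.0
```

Request:
{"op": "servo_tool", "data": {"rows": [[0, 0, 0, 0, 0.5], [0, 0, 0, 0, 0.5], [0, 0, 0, 0, 0.5], [0, 0, -0.15, 0, 0.5], [0, 0, -0.35, 0, 0.5], [0.1, 0, -0.35, -0.08, 0.5], [0.18, 0, -0.35, -0.16, 0], [0.18, 0, -0.35, -0.24, 0], [0.18, 0, -0.35, -0.32, 0], [0.18, 0, -0.35, -0.4, 0], [0.18, 0, -0.35, -0.48, 0], [0.18, 0, -0.35, -0.56, 0], [0.18, 0, -0.35, -0.64, 0], [0.18, 0, -0.35, -0.72, 0], [0.18, 0, -0.35, -0.8, 0], [0.18, 0, -0.35, -0.88, 0], [0.18, 0, -0.35, -0.96, 0], [0.18, 0, -0.35, -1, 0], [0.18, 0, -0.35, -1, 0], [0.18, 0, -0.35, -1, 0]]}}

```text
time_s: 21.9
ee_pos: [620.8, 121.8, 172.7]
ee_rot: [-180.0, -0.0, 93.4]
force: [0.4, 0.2, -0.1]
gripper_width: 0.5
gripper_force: 0.0
```

Request:
{"op": "servo_tool", "data": {"rows": [[-0.008, 0, 0.15, 0, 0], [-0.008, 0, 0.28, 0, 0], [-0.008, 0, 0.32, 0, 0], [-0.008, 0, 0.32, 0, 0], [-0.008, -0.05, 0.32, 0, 0], [-0.008, -0.1, 0.32, 0, 0], [-0.008, -0.13, 0.32, 0, 0], [-0.008, -0.16, 0.32, 0, 0], [-0.008, -0.18, 0.32, 0, 0], [-0.008, -0.195, 0.32, 0, 0], [-0.008, -0.205, 0.32, 0, 0], [-0.008, -0.205, 0.32, 0, 0]]}}

```text
time_s: 22.9
ee_pos: [579.7, 117.2, 108.8]
ee_rot: [-180.0, 0.0, 93.5]
force: [-0.5, 0.6, 0.8]
gripper_width: 0.5
gripper_force: 0.4
```

Request:
{"op": "servo_tool", "data": {"rows": [[0, -0.015, 0, 0, 0], [0, -0.03, 0, 0, 0], [0, -0.04, 0, 0, 0], [0, -0.04, 0, 0, 0]]}}

```text
time_s: 23.23
ee_pos: [575.9, 117.0, 108.6]
ee_rot: [179.5, -0.0, 93.5]
force: [9.8, 0.2, -5.5]
gripper_width: 0.5
gripper_force: 4.7
```

Request:
{"op": "servo_tool", "data": {"rows": [[0, -0.06, 0, 0, 0], [0, -0.06, 0, 0, 0], [0, 0, 0, 0, 0], [0, 0.08, 0, 0, 0], [0, 0.15, -0.1, 0, 0], [0, 0.15, -0.3, 0, 0], [-0.2, 0.1, -0.5, 0, 0], [-0.4, -0.1, -0.7, 0, 0], [-0.55, -0.3, -0.9, 0, 0], [-0.55, -0.45, -0.9, 0, 0], [-0.55, -0.45, -0.9, 0, 0], [-0.55, -0.45, -0.9, 0, 0]]}}

```text
time_s: 24.23
ee_pos: [485.0, -0.9, 292.5]
ee_rot: [179.9, 0.1, 93.4]
force: [-0.1, -0.3, -0.0]
gripper_width: 0.3
gripper_force: 0.0
```

```bash
python3 - <<'E'
from h import *
s=state();print(s['ee_pos'],s['force'])
c=vision.camera_info('wrist');im=vision.grab_frame('wrist');cv2.imwrite('pics/fin2.png',im[:,:,::-1])
m=((im.max(2)<75)*255).astype(np.uint8)
for k in cv2.findContours(m,cv2.RETR_EXTERNAL,cv2.CHAIN_APPROX_NONE)[0]:
    if len(k)>20:
      for z in (32,118):
        w=cast('wrist',k[:,0],z,c)[:,:2]-[499.5,112.5]; w=np.c_[w@[.998,.059],w@[-.059,.998]].astype(np.float32)
        r=cv2.minAreaRect(w)
        if abs(r[0][1])<55 and -80<r[0][0]<120: print(z,cv2.boundingRect(k),np.round(r[0],1),np.round(r[1],1))
E
```

```text
[485.03604021  -0.86977928 292.45923871] [-0.11733545 -0.25853814 -0.04180368]
32 (270, 112, 34, 14) [ 26.  -39.4] [18.  47.5]
118 (270, 112, 34, 14) [ 16.7 -40.5] [14.4 38.1]
32 (317, 72, 18, 18) [78.6 11.6] [22.2 23.9]
118 (317, 72, 18, 18) [58.8  0.4] [17.8 19.1]
32 (269, 48, 42, 61) [28.6 13.6] [55.7 78. ]
118 (269, 48, 42, 61) [18.8  1.9] [44.6 62.4]
```

The barrel is at dock x 58.8, against an expected 58.7 when fully shut, and the pack is in the pocket. Handing in.

```bash
python3 -c "
from workcell import job_done
print(job_done())"
```

```text
the job is handed in; nothing more can be done
None
```

The shorter pack was laid on the deck, pushed over the lip and lies flat in the dock's pocket with the lever fully shut over it; the job was handed in at about 24 s, and the longer pack, timer and screwdriver were not touched.

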